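# Clamp a stained sample board in the clamshell jig

### The job

Lay the amber-stained sample board in the bed of the clamshell jig, swing the lid down on it, then push the red-handled pin fully home through the hole in the lid into the hole in the base. The bed is sprung and pushes the lid up, so press down and finish while still holding the jig pressed fully shut with the pin home: do not let go at the end. Leave the other boards, the bottles and the wax where they are.

Things in the scene. Friction and masses are not known exactly. Their poses are not given: they have to be found in the camera images.
- jig: Clamshell jig fixed to the table: wooden base 123 x 124 x 16 mm, sprung cork bed amid brown ledges (tops 31 mm up), hinges on one side, facing them an aluminium boss with a hole (44 x 44 x 32 mm high). Origin on the table under the bed's middle; x runs from the hinge side (axis at -75 mm) to the boss (centre +60 mm), z up. The ledges leave the middle 60 mm of the bed's long sides open for fingers.
- jig_seat (a point): Middle of the cork bed's top, unloaded, 24 mm above the table; axes as the jig's. A board lies there between the ledges (52 x 102 mm inside, so 4 and 6 mm to spare a side), its 90 mm length along y, its 44 mm width along x. The bed is sprung (4.5 N per mm, 6 mm travel): a board on it stands 4 mm too high for the shut lid, which must press it down.
- jig_hinge (a point): Middle of the lid's hinge axis, 34 mm above the table; the axis runs along its y; axes as the jig's. The 12 mm thick lid is a blue plate 110 mm wide (along y) from 10 to 113 mm off this axis, then an aluminium tab 44 mm wide from 113 to 157 mm, with the pin hole.
- lid (a joint): Angle of the blue lid (rad): 0 fully shut (level, underside 34 mm and top 46 mm above the table), growing as it opens, stop at 1.9; it starts leaning back at 1.65 to 1.85. Hinge friction (0.15 N m) holds it wherever it is left, but lowered on a board it is kept about 0.05 rad (7 mm at the tab) open by the sprung bed unless some 10 N press on the tab.
- lid_hole (a point): Middle of the mouth of the lid's 15 mm hole on the lid's outer face (the upper face when shut), 135 mm off the hinge axis; moves with the lid; x away from the hinge, z out of that face.
- jig_socket (a point): Middle of the mouth of the 15 mm hole in the base's aluminium boss, 32 mm above the table; the hole is vertical and goes right through to the table. The lid's hole stands over it when the lid is down.
- board_amber: The board to clamp: amber-orange stained wooden sample board 44 (x) x 90 (y) x 14 mm (z), lying flat on the table among two others of the same size. Origin in the middle of its underside.
- board_dark: Sample board of the same size (44 x 90 x 14 mm), dark brown; not to be used. Origin in the middle of its underside.
- board_pale: Sample board of the same size (44 x 90 x 14 mm), pale, bare wood; not to be used. Origin in the middle of its underside.
- pin: Locking pin: steel shaft 12 mm thick and 40 mm long with a chamfered tip, a steel collar (30 mm across, 5 mm thick) above it, and on top a red square grip 20 x 20 mm, 34 mm high. Stands upright in the wooden pin block. Origin at the shaft's tip, z up to the grip; the collar's underside is at z = 40 mm, the grip from 45 to 79 mm.
- pin_grip (a point): Point in the red grip of the pin, on its axis, 64 mm above the shaft's tip (19 mm above the collar's top); x and y square to the grip's faces. In the block it is 74 mm above the table.
- pin_block: Fixed wooden block, 64 x 64 x 50 mm high, with a vertical 15 mm hole in which the pin is parked, its collar resting on the block's top. Origin in the middle of its underside.
- bottle_amber: Stain bottle, amber, white cap, 42 mm across, 85 mm high; to be left alone. Origin in the middle of its underside.
- bottle_green: Stain bottle, dark green, white cap, 42 mm across, 85 mm high; to be left alone. Origin in the middle of its underside.
- bottle_red: Stain bottle, dark red, white cap, 42 mm across, 85 mm high; to be left alone. Origin in the middle of its underside.
- bottle_grey: Stain bottle, grey, white cap, 42 mm across, 85 mm high; to be left alone. Origin in the middle of its underside.
- wax: Cream-coloured cake of wax, 70 x 45 x 30 mm; to be left alone. Origin in the middle of its underside.
There are look-alikes about, which are no part of the job. What is meant by the board_amber is not turquoise, and is the larger of those in its own colour.

How it is judged:
On the way, in this order (a step that is already met when the one before it is completed fails the run):
1. the amber board lies in the jig's bed, lid still open (horizontal distance between board_amber and jig_seat below 0.009 m and angle between the x axis of board_amber and the x axis of jig, either way round below 0.1 rad and z of board_amber in the frame of jig_seat below 0.0035 m and angle between board_amber's own z axis and vertical below 0.06 rad and value of joint lid above 1.2 rad), for 0.2 s.
2. the lid is down on the board (horizontal distance between board_amber and jig_seat below 0.009 m and angle between the x axis of board_amber and the x axis of jig, either way round below 0.1 rad and value of joint lid below 0.12 rad), for 0.2 s.
3. the pin goes through the lid's hole into the base's hole (horizontal distance between pin and jig_socket below 0.005 m and angle between pin's own z axis and vertical below 0.15 rad and z of pin in the frame of jig_socket below -0.012 m and value of joint lid below 0.12 rad), for 0.2 s.
At the end, for the whole second after the job is handed in: Amber board in the bed (within 9 mm, 0.1 rad), lid held shut (below 0.012 rad), pin upright (0.15 rad) in both holes, within 5 mm of their axis, tip at least 23.5 mm below the boss top (26 mm is fully home), fingers touching pin or jig with more than 3 N (horizontal distance between board_amber and jig_seat below 0.009 m and angle between the x axis of board_amber and the x axis of jig, either way round below 0.1 rad and horizontal distance between pin and jig_socket below 0.005 m and angle between pin's own z axis and vertical below 0.15 rad and value of joint lid below 0.012 rad and z of pin in the frame of jig_socket below -0.0235 m and (contact force between the fingers and pin above 3 N or contact force between the fingers and jig above 3 N)); the arm keeps its last pose, push and grip.
It fails at once if another board, a bottle or the wax is moved by more than 30 mm (distance of any of board_dark, board_pale, bottle_amber, bottle_green, bottle_red, bottle_grey, wax from where it was at the start of the episode above 0.03 m).
It also fails if it takes over 69 s, if anything falls off the work surface, if the arm or the gripper's body presses on something with over 40 N, if the wrist force passes 120 N, or if a joint passes its speed limit or range.

### The arm

A 6-joint arm with a two-finger parallel gripper is mounted at the origin on the work surface. World frame = base frame: x ahead of the robot, y to its left, z up, the work surface at z = 0. Lengths are in m, angles in rad, forces in N, time in s.
With the tool pointing down it reaches from about 0.425 to 0.95 m from the base axis. Payload 3.5 kg.
Tool frame: the origin (TCP) lies midway between the tips of the shut fingers; the grasp point (between the pads) lies ctrl.hold_point_z behind it (ctrl.hold_point_z is the distance from the TCP to the grasp point, in m); z points along the fingers, x is the direction in which the jaws open and shut, and the axes are right-handed (so a half turn about z gives the same grasp; the last joint's range is limited). The gripper opens to 85 mm and grips with 20 to 120 N. Pads are 22 mm wide; open, the fingers measure 114 mm over their backs; the gripper's body (76 mm by 85 mm) begins 54 mm behind the grasp point. The pads swing forward as they close: fully open they stand 13 mm farther back than shut.
Start: joints at [1.084, 0.286, 1.577, -0, 1.279, -0.15], TCP at [0.223, 0.637, 0.231] pointing down, gripper open.
Joint ranges: [-2.77, 2.77], [-0.9, 2.22], [0.21, 2.48], [-1.53, 4.67], [0.24, 2.81], [-2.84, 2.84]. Speed limits (rad/s): [2.79, 2.79, 3.14, 3.14, 3.14, 3.14].

### API

Orientations are given as a unit quaternion [x, y, z, w].
In Python, from plant import ctrl gives the robot as it stands.
- The arm moves only by the tool step_arm, never from a script. Its arguments are lists of equal length, an entry for each row: "gripper": the gripper's target within -1 to 1 (shut at 1, half-way at 0, fully open at -1); "linear": the shift along the tool's x, y, z in m, a list of three; "delta_rot": the turn, a rotation vector about the tool's x, y, z in degrees, a list of three. A call has 1 to 20 rows; each row is the pose to reach, as a shift and turn from the pose commanded when the call began, along the tool's axes at that moment; what a row does not reach only later rows make up. A row lasts 1/8 s, in which the tool goes at most 62.5 mm and 10.7 degrees, less where a joint would pass 70% of its speed; a pose out of reach is approached as far as the arm can. A call with a gripper value outside its range is refused whole. The fingers move at their own pace and stop on an object; "grip_force" is the grip in N (left out, the last holds). Time passes only in rows, so rows that repeat a pose let the fingers close. It gives the time, the measured TCP pose, the force and the opening at its end, in the units of the state.
- ctrl.get_state(): the state, without advancing time (a new reading comes with each control period).
- ctrl.read_camera(name): name is "scene" or "top" or "wrist"; returns a dict with "frame" (420x560x3 uint8, red, green, blue), "fx", "fy", "cx", "cy" (pixels), "view" (4x4, takes a point from world to camera coordinates). Camera axes: x right, y down, z forward; pixel columns grow to the right and rows downward; lengths in m; the calibration is good to about 2 mm. A picture is of the moment at which its call begins. There is no depth.
- ctrl.sign_off(): hands the job in, once; it reports no verdict.
The state is a dict: "time": time; "qpos": joint angles; "dq": joint speeds; "joint_efforts": joint torques, N m; "eef_pos": TCP position; "tcp_rot": TCP orientation; "contact_force": force on the tool from outside, world axes, zero at the start; "wrist_torque": the same for the moment, N m; "opening": opening from 0.0 (shut) to 1.0 (fully open).
Only numpy, scipy, OpenCV 4.12 (cv2) and the standard library are available. Lean on these libraries where they do the work, as an engineer would, in place of code of your own. Each camera call takes 0.05 s, during which the arm holds its last target. There are 200 camera calls.

## Working session

There is one attempt and no reset: what is moved stays moved. The work goes in short steps, Python scripts to look and compute and a tool call to move; the robot and the scene stay as the last step left them, time stands still between calls to the robot, and variables do not carry over. Pictures are saved under pics/ and viewed, on a budget of 10 in all, crops included, one or two more only if the job needs it, and the job is handed in when it is done.

Besides the shell and the picture viewer there is one more tool, called after "Emit:" as name(argument=value, ...), one argument or row to a line, values as JSON. step_arm: Moves the arm, as the interface text tells. Its arguments: {"type":"object","properties":{"gripper":{"type":"array"},"linear":{"type":"array"},"delta_rot":{"type":"array"},"grip_force":{"type":"number"}},"required":["gripper","linear","delta_rot"]}

```bash
mkdir -p pics
cat > h.py <<'E'
import numpy as np, cv2
from plant import ctrl
from scipy.spatial.transform import Rotation as R
def cam(n):
    c=ctrl.read_camera(n); return c
def ray(c,u,v,z):
    V=np.array(c["view"]); Rm=V[:3,:3]; o=-Rm.T@V[:3,3]
    d=Rm.T@np.array([(u-c["cx"])/c["fx"],(v-c["cy"])/c["fy"],1])
    return o+d*(z-o[2])/d[2]
def proj(c,p):
    V=np.array(c["view"]); q=V[:3,:3]@np.array(p)+V[:3,3]
    return c["fx"]*q[0]/q[2]+c["cx"], c["fy"]*q[1]/q[2]+c["cy"]
def totool(s,dp): # world vector -> tool axes
    return R.from_quat(s["tcp_rot"]).inv().apply(dp)
def save(n,c,img=None):
    cv2.imwrite("pics/"+n,cv2.cvtColor(c["frame"] if img is None else img,cv2.COLOR_RGB2BGR))
E
python3 - <<'E'
from h import *
import pickle
t=cam("top"); s=cam("scene")
pickle.dump((t,s),open("a.pkl","wb"))
save("top.png",t); save("scene.png",s)
for c in(t,s):
    V=c["view"]; print(-V[:3,:3].T@V[:3,3], V[2,:3],c["fx"])
st=ctrl.get_state();print(st,ctrl.hold_point_z)
E
```

```text
[ 0.4417401  -0.03260406  1.45210558] [ 0.10608381 -0.01946986 -0.99416656] 492.503271864941
[1.23677779 0.10608299 0.84253089] [-0.6394598  -0.15862112 -0.75228353] 401.4980619273242
{'time': 0.1, 'qpos': array([ 1.08397508e+00,  2.87134868e-01,  1.57805892e+00, -3.98097126e-06,
        1.27860980e+00, -1.50016236e-01]), 'dq': array([ 1.05638653e-03, -6.09702503e-04, -3.79899029e-03, -8.98623993e-05,
       -1.02957278e-03, -1.27352074e-03]), 'joint_efforts': array([ 1.32194466e-03, -4.07302022e+01, -2.93698543e+01, -1.57709069e-04,
        3.42416351e-03, -4.19417844e-06]), 'eef_pos': array([0.22276497, 0.63653741, 0.23003164]), 'tcp_rot': array([ 8.15619577e-01,  5.78587490e-01, -9.86246708e-04,  4.99371678e-04]), 'contact_force': array([ 0.87776902, -1.38893745,  0.25300182]), 'wrist_torque': array([-0.02275458,  0.05789971, -0.0043928 ]), 'opening': 0.996724681365865} 0.0187
```

View pics/top.png

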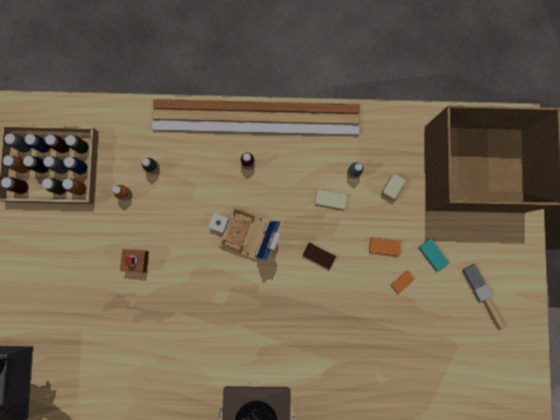

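View pics/scene.png

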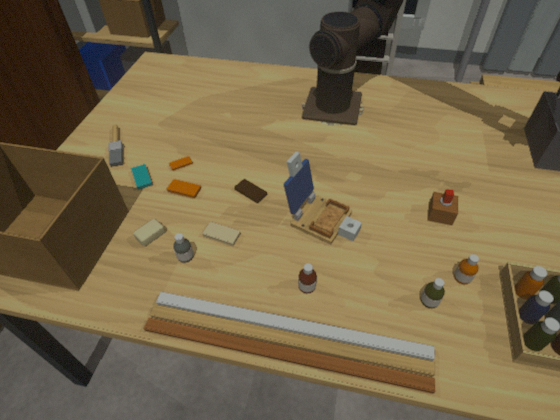

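Top view: the amber-orange candidates are the larger board (385,247) and the smaller one (402,282). The turquoise board is at (433,255). The orange rail (255,106) and the amber bottle (122,191) are not boards. I choose (385,247). The jig bed is at (238,231), the boss at (218,223), the lid at (268,240), and the pin at (130,261). Next I measure these and check the choice in a crop.

Run:
```python
from h import *
import pickle
t,s=pickle.load(open("a.pkl","rb"))
for nm,c in(("top",t),("scene",s)):
    hsv=cv2.cvtColor(c["frame"],cv2.COLOR_RGB2HSV)
    for col,lo,hi,z in(("amber",(5,200,120),(16,255,255),.014),("red",(0,190,110),(4,255,255),.079),("red2",(174,150,110),(180,255,255),.079),("blue",(105,140,40),(125,255,255),.1)):
        m=cv2.inRange(hsv,lo,hi)
        for k in cv2.findContours(m,0,2)[0]:
            if cv2.contourArea(k)<25: continue
            (u,v),wh,a=cv2.minAreaRect(k)
            b=cv2.boxPoints(((u,v),wh,a)); P=np.array([ray(c,*q,z) for q in b])
            e=P[1]-P[0];f=P[2]-P[1]
            L=e if np.linalg.norm(e)>np.linalg.norm(f) else f
            print(nm,col,np.round((u,v),1),ray(c,u,v,z).round(4),"sz",np.linalg.norm(e).round(3),np.linalg.norm(f).round(3),"ang",np.degrees(np.arctan2(L[1],L[0])).round(1))
a=cv2.resize(t["frame"][190:270,195:295],(800,640),interpolation=cv2.INTER_CUBIC)[:600]
b=cv2.resize(t["frame"][225:300,360:460],(400,300),interpolation=cv2.INTER_CUBIC)
b2=cv2.resize(t["frame"][240:280,110:155],(400,300),interpolation=cv2.INTER_CUBIC)
A=cv2.resize(t["frame"][200:270,200:290],(400,311),interpolation=cv2.INTER_CUBIC)[:300]
S=cv2.resize(s["frame"][145:245,280:370],(400,300),interpolation=cv2.INTER_CUBIC)
save("crop.png",t,np.vstack([np.hstack([A,b]),np.hstack([S,b2])]))
```

```text
top blue [268.  239.1] [ 0.5111 -0.0236  0.1   ] sz 0.107 0.023 ang -18.4
scene amber [185.5 187.9] [ 0.505  -0.3583  0.014 ] sz 0.044 0.075 ang 83.2
scene amber [180.3 162.4] [ 0.4047 -0.4152  0.014 ] sz 0.063 0.031 ang 131.9
scene blue [96.  64.8] [ 0.0528 -0.8683  0.1   ] sz 0.333 0.166 ang -151.9
```

View pics/crop.png

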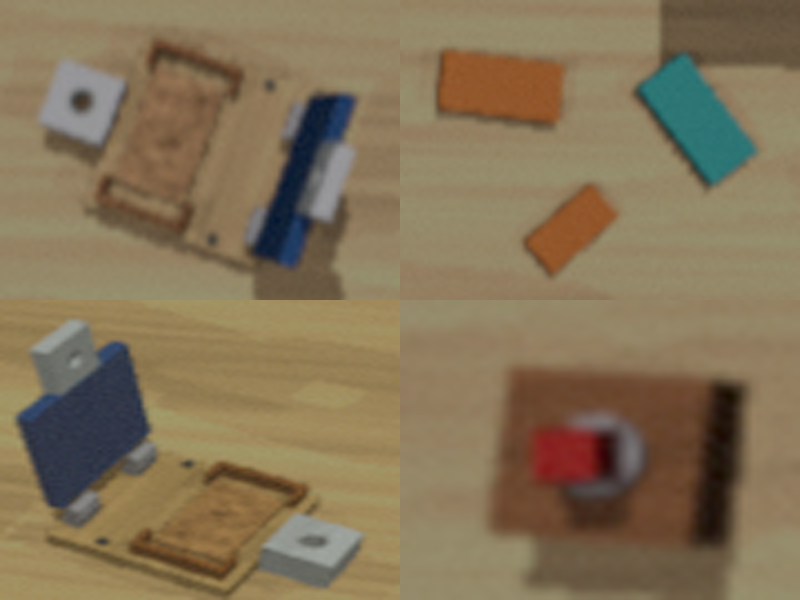

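The crop confirms it: the large amber board is at (385,247), the small look-alike below it, and the turquoise board to the right. The jig is open with its lid leaning back, and the pin stands in its block with the collar at (132.8,260.4).

Run:
```python
from h import *
import pickle
t,s=pickle.load(open("a.pkl","rb"))
def box(c,lo,hi,z,roi,nm):
    x0,y0,x1,y1=roi
    hsv=cv2.cvtColor(c["frame"],cv2.COLOR_RGB2HSV)[y0:y1,x0:x1]
    m=cv2.inRange(hsv,lo,hi); k=max(cv2.findContours(m,0,2)[0],key=cv2.contourArea)
    P=np.array([ray(c,q[0]+x0,q[1]+y0,z)[:2] for q in cv2.boxPoints(cv2.minAreaRect(k))])
    e=P[1]-P[0];f=P[2]-P[1];L=e if np.linalg.norm(e)>np.linalg.norm(f) else f
    print(nm,P.mean(0).round(4),np.linalg.norm(e).round(3),np.linalg.norm(f).round(3),np.degrees(np.arctan2(L[1],L[0])).round(1))
box(t,(3,170,90),(18,255,255),.014,(362,230,410,262),"amber")
box(t,(0,170,60),(12,255,255),.05,(118,246,152,274),"block")
f=lambda x,y:(200+x/4.444,200+y/4.444)
for n,p,z in(("boss",(81,101),.032),("b1",(152,40),.031),("b2",(243,72),.031),("b3",(97,205),.031),("b4",(188,230),.031),("base1",(90,210),.016),("base2",(250,270),.016),("tabtop",(340,180),.16)):
    print(n,ray(t,*f(*p),z).round(4))
print("collar",ray(t,132.8,260.4,.055))
```

```text
amber [ 0.5009 -0.3645] 0.04 0.087 -95.6
block [0.446  0.3679] 0.02 0.02 -177.1
boss [0.5591 0.1213 0.032 ]
b1 [0.6    0.0764 0.031 ]
b2 [0.5802 0.0167 0.031 ]
b3 [0.4919 0.1089 0.031 ]
b4 [0.4769 0.0497 0.031 ]
base1 [0.4891 0.1149 0.016 ]
base2 [0.452  0.0095 0.016 ]
tabtop [ 0.5048 -0.0465  0.16  ]
collar [0.44645292 0.35447469 0.055     ]
```

```bash
cat >> h.py <<'E'
def mv(p,yaw):
    s=ctrl.get_state(); r=R.from_quat(s["tcp_rot"]); y=np.radians(yaw)
    T=R.from_matrix(np.array([[np.cos(y),np.sin(y),0],[np.sin(y),-np.cos(y),0],[0,0,-1]]))
    print("lin",totool(s,np.array(p)-s["eef_pos"]).round(4).tolist(),"rot",np.degrees((r.inv()*T).as_rotvec()).round(2).tolist())
E
python3 -c "
from h import *
mv([.5,.25,.32],-5.6);mv([.5009,-.3645,.17],-5.6)"
```

```text
lin [-0.2734, 0.3894, -0.0895] rot [0.07, 0.12, 76.3]
lin [-0.8527, 0.5933, 0.0617] rot [0.07, 0.12, 76.3]
```

Emit:
step_arm(
  gripper=[-1,-1,-1,-1,-1,-1,-1,-1,-1,-1,-1,-1,-1,-1,-1,-1,-1,-1,-1,-1],
  linear=[
    [-0.273,0.389,-0.09],
    [-0.273,0.389,-0.09],
    [-0.273,0.389,-0.09],
    [-0.273,0.389,-0.09],
    [-0.273,0.389,-0.09],
    [-0.273,0.389,-0.09],
    [-0.273,0.389,-0.09],
    [-0.273,0.389,-0.09],
    [-0.853,0.593,0.062],
    [-0.853,0.593,0.062],
    [-0.853,0.593,0.062],
    [-0.853,0.593,0.062],
    [-0.853,0.593,0.062],
    [-0.853,0.593,0.062],
    [-0.853,0.593,0.062],
    [-0.853,0.593,0.062],
    [-0.853,0.593,0.062],
    [-0.853,0.593,0.062],
    [-0.853,0.593,0.062],
    [-0.853,0.593,0.062],
  ],
  delta_rot=[
    [0,0,0],
    [0,0,0],
    [0,0,10],
    [0,0,20],
    [0,0,30],
    [0,0,40],
    [0,0,50],
    [0,0,60],
    [0,0,70],
    [0,0,76.3],
    [0,0,76.3],
    [0,0,76.3],
    [0,0,76.3],
    [0,0,76.3],
    [0,0,76.3],
    [0,0,76.3],
    [0,0,76.3],
    [0,0,76.3],
    [0,0,76.3],
    [0,0,76.3],
  ],
)

```text
time: 2.6
eef_pos: [0.5004, -0.3637, 0.1685]
tcp_rot: [0.999, -0.049, -0.001, -0.001]
contact_force: [0.1, 1.0, -0.2]
opening: 1.001
```

```bash
cat >> h.py <<'E'
def rect(c,lo,hi,z,near=None):
    hsv=cv2.cvtColor(c["frame"],cv2.COLOR_RGB2HSV); m=cv2.inRange(hsv,lo,hi)
    for k in cv2.findContours(m,0,2)[0]:
        if cv2.contourArea(k)<400: continue
        r=cv2.minAreaRect(k)
        P=np.array([ray(c,*q,z)[:2] for q in cv2.boxPoints(r)])
        e=P[1]-P[0];f=P[2]-P[1];L=e if np.linalg.norm(e)>np.linalg.norm(f) else f
        print(np.round(r[0],1),P.mean(0).round(4),np.linalg.norm(e).round(4),np.linalg.norm(f).round(4),"ang",np.degrees(np.arctan2(L[1],L[0])).round(1))
E
python3 - <<'E'
from h import *
s=ctrl.get_state();print(s["time"],s["eef_pos"],s["contact_force"])
c=cam("wrist");save("w1.png",c);V=c["view"];print(-V[:3,:3].T@V[:3,3],V[2,:3])
rect(c,(3,150,90),(18,255,255),.014)
E
```

```text
2.6 [ 0.50038434 -0.3637064   0.16850263] [ 0.08486173  1.04463323 -0.16619774]
[ 0.50784422 -0.28903198  0.31060318] [-0.03015753 -0.29123199 -0.956177  ]
[180.3 254.3] [ 0.401  -0.4165] 0.0312 0.0645 ang -48.4
[283. 190.] [ 0.5018 -0.3657] 0.0422 0.089 ang -94.4
```

View pics/w1.png

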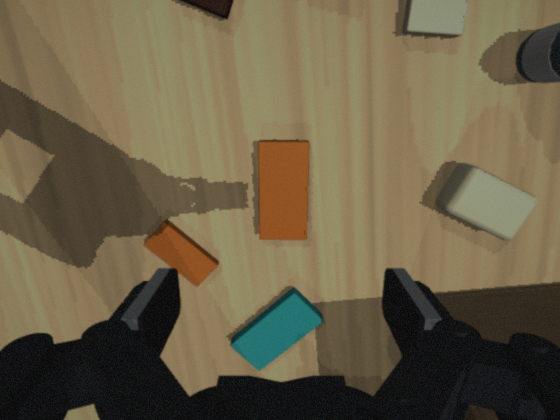

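The large amber board is centred at (283,190), with the small amber one at (180,254) and clear of the fingers. Now I descend and grip.

```bash
python3 -c "
from h import *
mv([.5018,-.3657,.002],-4.4)"
```

```text
lin [0.0014, 0.0028, 0.1671] rot [-0.06, 0.03, -1.18]
```

Emit:
step_arm(
  gripper=[-1,-1,-1,-1,-1,-0.3,0.2,0.5,0.5,0.5,0.5,0.5,0.5],
  linear=[
    [0.001,0.002,0.05],
    [0.001,0.003,0.1],
    [0.001,0.003,0.14],
    [0.001,0.003,0.16],
    [0.001,0.003,0.1665],
    [0.001,0.003,0.1665],
    [0.001,0.003,0.1665],
    [0.001,0.003,0.1665],
    [0.001,0.003,0.1665],
    [0.001,0.003,0.1665],
    [0.001,0.003,0.1665],
    [0.001,0.003,0.147],
    [0.001,0.003,0.127],
  ],
  delta_rot=[
    [0,0,-1.2],
    [0,0,-1.2],
    [0,0,-1.2],
    [0,0,-1.2],
    [0,0,-1.2],
    [0,0,-1.2],
    [0,0,-1.2],
    [0,0,-1.2],
    [0,0,-1.2],
    [0,0,-1.2],
    [0,0,-1.2],
    [0,0,-1.2],
    [0,0,-1.2],
  ],
  grip_force=40,
)

```text
time: 4.28
eef_pos: [0.5013, -0.3669, 0.0434]
tcp_rot: [0.999, -0.038, -0.0, -0.0]
contact_force: [-0.0, -0.2, -0.7]
opening: 0.502
```

```bash
python3 -c "
from h import *
mv([.52,-.25,.27],72);mv([.539,.0635,.27],72);mv([.539,.0635,.16],72)"
```

```text
lin [0.0096, -0.1181, -0.2266] rot [-0.03, 0.01, -76.4]
lin [0.0045, -0.4321, -0.2265] rot [-0.03, 0.01, -76.4]
lin [0.0045, -0.4321, -0.1165] rot [-0.03, 0.01, -76.4]
```

Emit:
step_arm(
  gripper=[0.5,0.5,0.5,0.5,0.5,0.5,0.5,0.5,0.5,0.5,0.5,0.5,0.5,0.5,0.5,0.5],
  linear=[
    [0.002,-0.02,-0.05],
    [0.005,-0.04,-0.11],
    [0.01,-0.07,-0.16],
    [0.01,-0.118,-0.2],
    [0.01,-0.16,-0.226],
    [0.008,-0.21,-0.226],
    [0.007,-0.26,-0.226],
    [0.006,-0.31,-0.226],
    [0.005,-0.36,-0.226],
    [0.0045,-0.41,-0.226],
    [0.0045,-0.432,-0.226],
    [0.0045,-0.432,-0.18],
    [0.0045,-0.432,-0.14],
    [0.0045,-0.432,-0.1165],
    [0.0045,-0.432,-0.1165],
    [0.0045,-0.432,-0.1165],
  ],
  delta_rot=[
    [0,0,0],
    [0,0,-8],
    [0,0,-16],
    [0,0,-24],
    [0,0,-32],
    [0,0,-40],
    [0,0,-48],
    [0,0,-56],
    [0,0,-64],
    [0,0,-72],
    [0,0,-76.4],
    [0,0,-76.4],
    [0,0,-76.4],
    [0,0,-76.4],
    [0,0,-76.4],
    [0,0,-76.4],
  ],
)

```text
time: 6.28
eef_pos: [0.54, 0.0633, 0.1608]
tcp_rot: [0.809, 0.588, 0.001, 0.001]
contact_force: [0.3, -0.3, 0.3]
opening: 0.5
```

Run:
```python
from h import *
import pickle
s=ctrl.get_state();print(s["time"],s["eef_pos"],s["contact_force"],s["opening"])
c=cam("wrist");save("w2.png",c);pickle.dump(c,open("w2.pkl","wb"))
rect(c,(3,190,100),(14,255,255),.17)
```

```text
6.275 [0.54004622 0.06325064 0.16084137] [ 0.30383227 -0.26656042  0.26562178] 0.500483773288427
[281.2 269.9] [0.5377 0.0644] 0.0888 0.0417 ang 158.6
```

View pics/w2.png

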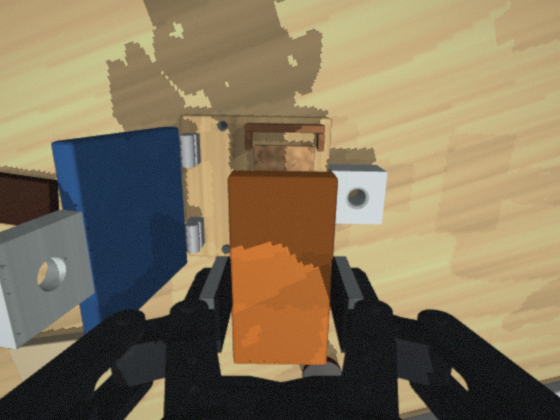

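The board is held square in the jaws and its top face spans (229..337, 172..362). The boss hole is at (358,198), and the base's far edge runs (182,117)–(331,119). The far ledge runs (246,124)–(325,125).

Run:
```python
from h import *
import pickle
c=pickle.load(open("w2.pkl","rb"))
hsv=cv2.cvtColor(c["frame"],cv2.COLOR_RGB2HSV)
f=c["frame"].astype(int)
# boss: bright unsaturated blob
m=cv2.inRange(hsv,(0,0,130),(180,45,255)); m[:, :325]=0; m[:,400:]=0;m[:150]=0;m[240:]=0
k=max(cv2.findContours(m,0,2)[0],key=cv2.contourArea);r=cv2.minAreaRect(k)
B=np.array([ray(c,*q,.032)[:2] for q in cv2.boxPoints(r)]);print("boss",r,B.round(4).tolist(),B.mean(0))
g=lambda u,v,z:ray(c,u,v,z)[:2]
h=g(358,198,.032);print("hole",h)
a,b=g(182,117,.016),g(331,119,.016);d=b-a;print("base edge len",np.linalg.norm(d),"ang",np.degrees(np.arctan2(d[1],d[0])))
a,b=g(246,124,.031),g(325,125,.031);d=b-a;print("ledge mid",(a+b)/2,np.linalg.norm(d),np.degrees(np.arctan2(d[1],d[0])))
z=.173
P=np.array([g(*q,z) for q in((229,172),(337,172),(328,362),(234,363))])
print("board",P.mean(0),P.round(4).tolist(),[np.degrees(np.arctan2(*(x)[::-1])).round(1) for x in(P[0]-P[3],P[1]-P[2],P[1]-P[0],P[2]-P[3])])
for y in(70,71,72,73,74):
    u=np.array([np.cos(np.radians(y)),np.sin(np.radians(y))]);print(y,h-.06*u)
```

```text
boss ((359.5, 196.5), (53.0, 55.0), 90.0) [[0.5314, 0.1088], [0.5449, 0.1501], [0.5884, 0.1402], [0.5743, 0.0969]] [0.55974457 0.12400629]
hole [0.56008567 0.12267072]
base edge len 0.11923450297302879 ang 71.239197771478
ledge mid [0.48678367 0.08458929] 0.060253415994870635 71.27802696025935
board [0.53513234 0.0655501 ] [[0.4872, 0.06], [0.4998, 0.0989], [0.5831, 0.072], [0.5704, 0.0313]] [np.float64(160.9), np.float64(162.1), np.float64(72.0), np.float64(72.7)]
70 [0.53956446 0.06628916]
71 [0.54055158 0.06593961]
72 [0.54154465 0.06560733]
73 [0.54254337 0.06529244]
74 [0.54354743 0.06499502]
```

Run:
```python
from h import *
import pickle
c=pickle.load(open("w2.pkl","rb"))
V=c["view"];print("cam",-V[:3,:3].T@V[:3,3])
for zt in(.173,.165):
    g=lambda q,z:ray(c,*q,z)[:2]
    F=(g((229,172),zt-.014)+g((337,172),zt-.014))/2; N=(g((328,362),zt)+g((234,363),zt))/2
    print(zt,F,N,(F+N)/2,np.linalg.norm(F-N), np.linalg.norm(g((328,362),zt)-g((234,363),zt)))
s=cam("scene");hsv=cv2.cvtColor(s["frame"],cv2.COLOR_RGB2HSV);m=cv2.inRange(hsv,(3,150,90),(18,255,255));m[:,:260]=0;m[:100]=0;m[270:]=0;m[:,400:]=0
k=max(cv2.findContours(m,0,2)[0],key=cv2.contourArea);print("scene blob",cv2.boundingRect(k),cv2.contourArea(k))
u=np.array([np.cos(1.2566),np.sin(1.2566)]);w=np.array([u[1],-u[0]])
for zt in(.173,.165):
    cc=np.array([.5375,.0645])
    Q=[proj(s,[*(cc+i*.022*u+j*.045*w),z]) for i in(-1,1) for j in(-1,1) for z in(zt,zt-.014)]
    print(zt,np.min(Q,0).round(1),np.max(Q,0).round(1))
```

```text
cam [0.46826811 0.08680055 0.30260968]
0.173 [0.49624502 0.0786886 ] [0.57674703 0.05162081] [0.53649602 0.0651547 ] 0.08493078674209797 0.04266405462993206
0.165 [0.49780352 0.07823671] [0.58344276 0.04944938] [0.54062314 0.06384304] 0.09034815826241407 0.04529744154397782
scene blob (316, 164, 25, 33) 445.5
0.173 [316.4 162. ] [349.8 195.5]
0.165 [316.2 164.5] [349.5 197.8]
```

```bash
python3 -c "
from h import *
mv([.5395,.0657,.036],71.5)"
```

```text
lin [0.002, -0.002, 0.1251] rot [0.21, -0.05, 0.5]
```

Emit:
step_arm(
  gripper=[0.5,0.5,0.5,0.5,0.5,0.5,0.5],
  linear=[
    [0.002,-0.002,0.03],
    [0.002,-0.002,0.065],
    [0.002,-0.002,0.095],
    [0.002,-0.002,0.11],
    [0.002,-0.002,0.118],
    [0.002,-0.002,0.125],
    [0.002,-0.002,0.125],
  ],
  delta_rot=[
    [0.2,0,0.5],
    [0.2,0,0.5],
    [0.2,0,0.5],
    [0.2,0,0.5],
    [0.2,0,0.5],
    [0.2,0,0.5],
    [0.2,0,0.5],
  ],
)

```text
time: 7.25
eef_pos: [0.5382, 0.0658, 0.0342]
tcp_rot: [0.812, 0.584, -0.001, -0.001]
contact_force: [0.5, 0.2, -0.3]
opening: 0.5
```

Run:
```python
from h import *
s=ctrl.get_state();print(s["time"],s["eef_pos"],s["contact_force"],s["opening"])
c=cam("wrist");d=cam("scene")
S=cv2.resize(d["frame"][160:250,280:370],(560,420),interpolation=cv2.INTER_CUBIC)
save("w3.png",c,np.hstack([cv2.resize(c["frame"],(400,300)),cv2.resize(S,(400,300))]))
```

```text
7.25 [0.53816547 0.06584909 0.03416997] [ 0.50390705  0.20054193 -0.32443713] 0.4996384551314765
```

View pics/w3.png

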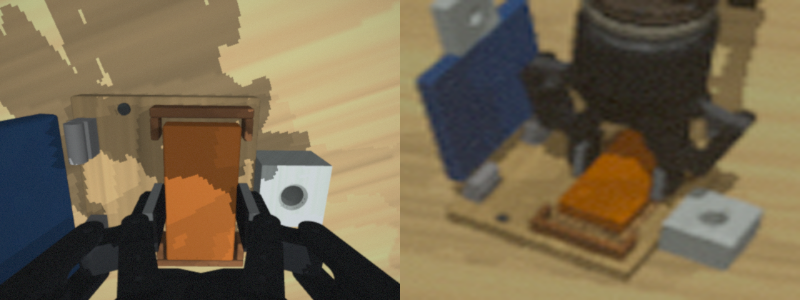

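The board sits between the ledges with even gaps on both sides (far ledge at row 113 of the left half) and the fingers clear the boss. There is no contact yet, so I lower to the bed.

Emit:
step_arm(
  gripper=[0.5,0.5,0.5,0.5],
  linear=[
    [0,0,0.003],
    [0,0,0.006],
    [0,0,0.008],
    [0,0,0.008],
  ],
  delta_rot=[
    [0,0,0],
    [0,0,0],
    [0,0,0],
    [0,0,0],
  ],
)

```text
time: 7.85
eef_pos: [0.5382, 0.0659, 0.0271]
tcp_rot: [0.812, 0.584, -0.001, -0.002]
contact_force: [-2.9, -0.7, 8.4]
opening: 0.503
```

Emit:
step_arm(
  gripper=[-0.05,-0.08,-0.1,-0.1,-0.15,-0.2,-0.2],
  linear=[
    [0,0,-0.001],
    [0,0,-0.001],
    [0,0,-0.001],
    [0,0,-0.004],
    [0,0,-0.015],
    [0,0,-0.04],
    [0,0,-0.08],
  ],
  delta_rot=[
    [0,0,0],
    [0,0,0],
    [0,0,0],
    [0,0,0],
    [0,0,0],
    [0,0,0],
    [0,0,0],
  ],
)

```text
time: 8.72
eef_pos: [0.5371, 0.0658, 0.106]
tcp_rot: [0.812, 0.584, -0.002, -0.002]
contact_force: [0.7, -0.1, 0.0]
opening: 0.6
```

Run:
```python
from h import *
import pickle
s=ctrl.get_state();print(s["time"],s["eef_pos"],s["contact_force"],s["opening"])
c=cam("wrist");d=cam("scene");pickle.dump((c,d),open("w4.pkl","wb"))
S=cv2.resize(d["frame"][130:250,280:370],(400,533),interpolation=cv2.INTER_CUBIC)
W=np.zeros((533,400,3),np.uint8);W[:300]=cv2.resize(c["frame"],(400,300))
save("w4.png",c,np.hstack([W,S]))
rect(c,(3,190,100),(14,255,255),.038)
```

```text
8.725 [0.53705527 0.06580524 0.10596768] [ 0.67702068 -0.06445721  0.03547861] 0.5997176611811246
```

View pics/w4.png

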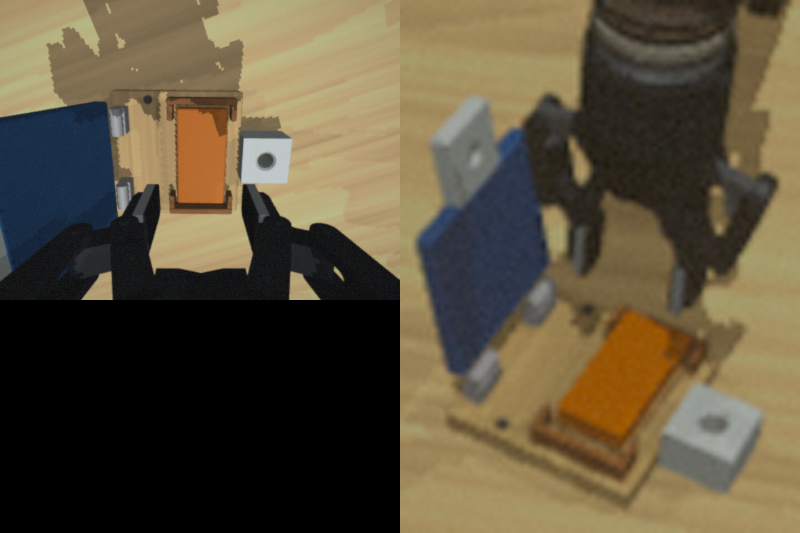

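The board is in the bed (left half, about (200,155)) with the lid open. The fingers go shut, over the lid and behind it, then push it round in an arc.

Emit:
step_arm(
  gripper=[-0.2,0.2,0.6,1,1,1,1,1,1,1],
  linear=[
    [0,0.002,-0.06],
    [0,0.002,-0.12],
    [0,0.002,-0.155],
    [-0.06,0.002,-0.155],
    [-0.12,0.002,-0.155],
    [-0.167,0.002,-0.155],
    [-0.17,0.002,-0.155],
    [-0.17,0.002,-0.1],
    [-0.17,0.002,-0.05],
    [-0.17,0.002,-0.034],
  ],
  delta_rot=[
    [0,0,0],
    [0,0,0],
    [0,0,0],
    [0,0,0],
    [0,0,0],
    [0,0,0],
    [0,0,0],
    [0,0,0],
    [0,0,0],
    [0,0,0],
  ],
)

```text
time: 10.07
eef_pos: [0.4841, -0.0944, 0.1363]
tcp_rot: [0.811, 0.585, -0.003, -0.004]
contact_force: [0.8, 0.4, 0.4]
opening: 0.005
```

```bash
cat >> h.py <<'E'
def jig():
    s=ctrl.get_state();d=s["eef_pos"][:2]-[.5395,.0657];y=np.radians(71.4)
    print(s["time"],"jig x,y,z",(d@[np.cos(y),np.sin(y)]).round(4),(d@[-np.sin(y),np.cos(y)]).round(4),s["eef_pos"][2].round(4),"f",s["contact_force"].round(1),"op",s["opening"].round(3))
E
python3 -c "
from h import *
jig()"
```

```text
Traceback (most recent call last):
  File "h.py", line 31, in jig
    print(s["time"],"jig x,y,z",(d@[np.cos(y),np.sin(y)]).round(4),(d@[-np.sin(y),np.cos(y)]).round(4),s["eef_pos"][2].round(4),"f",s["contact_force"].round(1),"op",s["opening"].round(3))
                                                                                                                                                                     ^^^^^^^^^^^^^^^^^^
AttributeError: 'float' object has no attribute 'round'
```

Emit:
step_arm(
  gripper=[1,1,1,1,1,1,1,1,1,1,1,1,1,1,1],
  linear=[
    [0.02,0,-0.002],
    [0.04,0,-0.004],
    [0.06,0,-0.005],
    [0.075,0,-0.006],
    [0.09,0,-0.008],
    [0.11,0,-0.004],
    [0.128,0,0.001],
    [0.142,0,0.008],
    [0.153,0,0.017],
    [0.164,0,0.028],
    [0.1735,0,0.039],
    [0.181,0,0.052],
    [0.1875,0,0.065],
    [0.191,0,0.076],
    [0.194,0,0.085],
  ],
  delta_rot=[
    [0,0,0],
    [0,0,0],
    [0,0,0],
    [0,0,0],
    [0,0,0],
    [0,0,0],
    [0,0,0],
    [0,0,0],
    [0,0,0],
    [0,0,0],
    [0,0,0],
    [0,0,0],
    [0,0,0],
    [0,0,0],
    [0,0,0],
  ],
)

```text
time: 11.95
eef_pos: [0.5471, 0.088, 0.0538]
tcp_rot: [0.812, 0.584, -0.001, -0.002]
contact_force: [-0.6, -1.0, 0.1]
opening: 0.0
```

```bash
sed -i 's/s\["opening"\].round(3)/round(s["opening"],3)/' h.py
python3 - <<'E'
from h import *
jig()
c=cam("wrist");d=cam("scene")
S=cv2.resize(d["frame"][130:250,280:370],(400,533),interpolation=cv2.INTER_CUBIC)
W=np.zeros((533,400,3),np.uint8);W[:300]=cv2.resize(c["frame"],(400,300))
save("w5.png",c,np.hstack([W,S]))
E
```

```text
11.95 jig x,y,z 0.0236 -0.0001 0.0538 f [-0.6 -1.   0.1] op 0.0
```

View pics/w5.png

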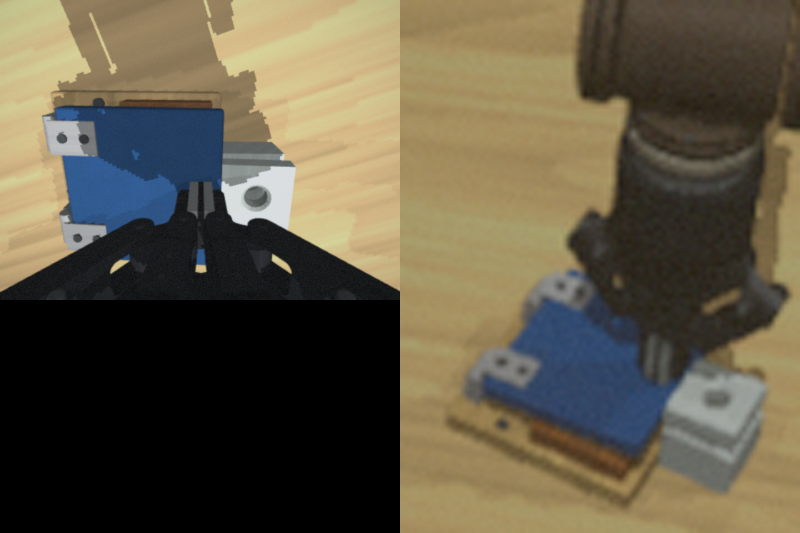

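The lid is down on the board, with its tab over the boss and the hole at (256,197) in the left half. I press it briefly, then lift for a measuring look.

Emit:
step_arm(
  gripper=[1,1,1,1,1,1,1,1],
  linear=[
    [0,0,0.004],
    [0,0,0.007],
    [0,0,0.007],
    [0,0,0.0],
    [0,0,-0.05],
    [0,0,-0.1],
    [0,0,-0.12],
    [0,0,-0.12],
  ],
  delta_rot=[
    [0,0,0],
    [0,0,0],
    [0,0,0],
    [0,0,0],
    [0,0,0],
    [0,0,0],
    [0,0,0],
    [0,0,0],
  ],
)

```text
time: 13.05
eef_pos: [0.549, 0.0875, 0.1772]
tcp_rot: [0.812, 0.584, 0.001, 0.0]
contact_force: [-0.3, -0.3, -0.6]
opening: -0.002
```

Run:
```python
from h import *
import pickle
jig()
c=cam("wrist");pickle.dump(c,open("w6.pkl","wb"));save("w6.png",c)
mv([.45,.30,.20],88);mv([.4465,.3545,.19],88)
```

```text
13.05 jig x,y,z 0.0237 -0.0021 0.1772 f [-0.3 -0.3 -0.6] op -0.002
lin [0.1704, -0.1603, -0.0246] rot [-0.14, -0.01, -16.5]
lin [0.221, -0.1809, -0.0146] rot [-0.14, -0.01, -16.5]
```

View pics/w6.png

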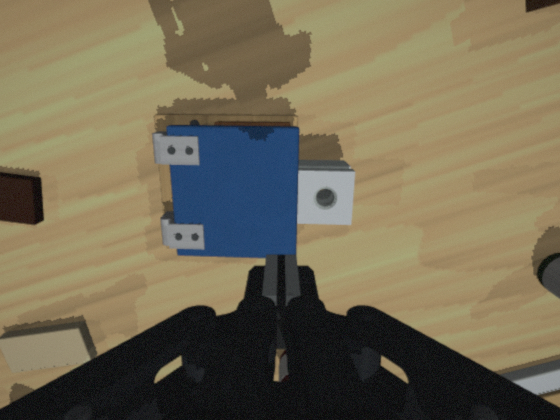

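The lid rests nearly shut, with the hole at about (325.5,197.5). I go to the pin.

Emit:
step_arm(
  gripper=[-0.2,-0.2,-0.2,-0.2,-0.2,-0.2,-0.2,-0.2,-0.2],
  linear=[
    [0.03,-0.03,-0.015],
    [0.07,-0.06,-0.015],
    [0.11,-0.09,-0.015],
    [0.15,-0.12,-0.015],
    [0.18,-0.15,-0.015],
    [0.21,-0.17,-0.015],
    [0.221,-0.181,-0.015],
    [0.221,-0.181,-0.015],
    [0.221,-0.181,-0.015],
  ],
  delta_rot=[
    [0,0,-5],
    [0,0,-10],
    [0,0,-16.5],
    [0,0,-16.5],
    [0,0,-16.5],
    [0,0,-16.5],
    [0,0,-16.5],
    [0,0,-16.5],
    [0,0,-16.5],
  ],
)

```text
time: 14.22
eef_pos: [0.4466, 0.3537, 0.1898]
tcp_rot: [0.72, 0.694, -0.001, -0.001]
contact_force: [0.4, -0.2, 0.7]
opening: 0.602
```

Run:
```python
from h import *
import pickle
c=pickle.load(open("w6.pkl","rb"))
hsv=cv2.cvtColor(c["frame"],cv2.COLOR_RGB2HSV)
m=cv2.inRange(hsv[185:211,312:340],(0,0,0),(180,255,140))
k=max(cv2.findContours(m,0,2)[0],key=cv2.contourArea);(u,v),r=cv2.minEnclosingCircle(k);u+=312;v+=185
print("lidhole px",u,v,r,ray(c,u,v,.0525))
s=ctrl.get_state();print(s["time"],s["eef_pos"],s["contact_force"])
c=cam("wrist");save("w7.png",c);pickle.dump(c,open("w7.pkl","wb"))
rect(c,(0,190,90),(4,255,255),.089);print("-");rect(c,(175,170,90),(180,255,255),.089)
```

```text
lidhole px 325.62345695495605 197.7654323577881 10.738826751708984 [0.55964339 0.12180068 0.0525    ]
14.225 [0.4465809  0.35369611 0.18981158] [ 0.3595099  -0.18067219  0.74120237]
[286.5 207. ] [0.4458 0.3581] 0.0181 0.0183 ang -1.2
-
```

View pics/w7.png

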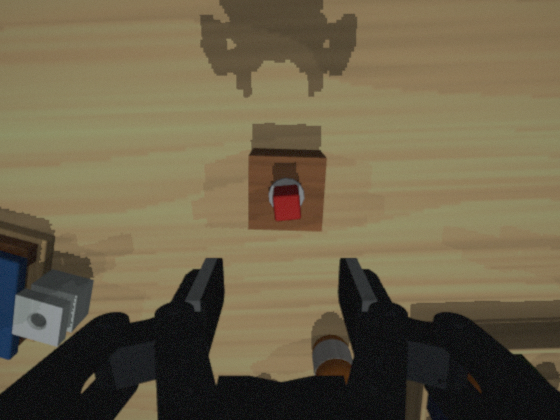

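The pin's red top is at (286.5,207), with the collar just behind it at about (286,196) and the block around them. The grip is aligned with yaw ≈ 89°.

Run:
```python
from h import *
import pickle
c=pickle.load(open("w7.pkl","rb"))
hsv=cv2.cvtColor(c["frame"],cv2.COLOR_RGB2HSV)[165:225,255:320]
m=cv2.inRange(hsv,(0,0,90),(180,70,255))
k=np.vstack([q for q in cv2.findContours(m,0,2)[0]]);(x,y,w,h)=cv2.boundingRect(k);print(x+255,y+165,w,h)
print("collar c",ray(c,x+255+w/2,y+165+w/2,.055))
print("block c",np.mean([ray(c,u,v,.05) for u,v in((249,157),(326,159),(322,231),(249,229))],0))
mv([.4458,.3565,.059],89)
```

```text
268 185 37 22
collar c [0.45295277 0.35836393 0.055     ]
block c [0.44708236 0.35862119 0.05      ]
lin [0.0028, -0.0006, 0.1311] rot [-0.22, -0.01, -1.08]
```

Emit:
step_arm(
  gripper=[-0.2,-0.2,-0.2,-0.2,-0.2,0.2,0.6,0.9,0.9,0.9,0.9],
  linear=[
    [0.004,0,0.04],
    [0.004,0,0.08],
    [0.004,0,0.11],
    [0.004,0,0.125],
    [0.004,0,0.131],
    [0.004,0,0.131],
    [0.004,0,0.131],
    [0.004,0,0.131],
    [0.004,0,0.131],
    [0.004,0,0.131],
    [0.004,0,0.131],
  ],
  delta_rot=[
    [-0.2,0,-1],
    [-0.2,0,-1],
    [-0.2,0,-1],
    [-0.2,0,-1],
    [-0.2,0,-1],
    [-0.2,0,-1],
    [-0.2,0,-1],
    [-0.2,0,-1],
    [-0.2,0,-1],
    [-0.2,0,-1],
    [-0.2,0,-1],
  ],
  grip_force=60,
)

```text
time: 15.65
eef_pos: [0.4471, 0.3595, 0.061]
tcp_rot: [0.713, 0.701, 0.002, 0.0]
contact_force: [-1.6, -1.4, 5.6]
opening: 0.222
```

```bash
python3 -c "
from h import *
mv([.4471,.3595,.16],89);mv([.5597,.1219,.16],89);mv([.5597,.1219,.125],89)"
```

```text
lin [0.0002, 0.0002, -0.099] rot [0.15, -0.12, 0.02]
lin [-0.2354, 0.1169, -0.0991] rot [0.15, -0.12, 0.02]
lin [-0.2355, 0.1168, -0.0641] rot [0.15, -0.12, 0.02]
```

Emit:
step_arm(
  gripper=[0.9,0.9,0.9,0.9,0.9,0.9,0.9,0.9,0.9,0.9,0.9,0.9,0.9],
  linear=[
    [0,0,-0.02],
    [0,0,-0.05],
    [0,0,-0.08],
    [0,0,-0.1],
    [-0.05,0.025,-0.1],
    [-0.1,0.05,-0.1],
    [-0.15,0.075,-0.1],
    [-0.2,0.1,-0.1],
    [-0.23,0.115,-0.1],
    [-0.2355,0.117,-0.09],
    [-0.2355,0.117,-0.066],
    [-0.2355,0.117,-0.066],
    [-0.2355,0.117,-0.066],
  ],
  delta_rot=[
    [0,0,0],
    [0.1,0,0],
    [0.1,0,0],
    [0.1,0,0],
    [0.1,0,0],
    [0.1,0,0],
    [0.1,0,0],
    [0.1,0,0],
    [0.1,0,0],
    [0.1,0,0],
    [0.1,0,0],
    [0.1,0,0],
    [0.1,0,0],
  ],
)

```text
time: 17.27
eef_pos: [0.5586, 0.1222, 0.1254]
tcp_rot: [0.713, 0.701, -0.0, -0.001]
contact_force: [0.8, 0.6, 0.5]
opening: 0.223
```

Run:
```python
from h import *
import pickle
s=ctrl.get_state();print(s["time"],s["eef_pos"],s["contact_force"],s["opening"])
c=cam("wrist");d=cam("scene");pickle.dump((c,d),open("w8.pkl","wb"))
u,v=map(int,proj(c,s["eef_pos"]));print(u,v)
W=cv2.resize(c["frame"][100:400,200:400],(400,600),interpolation=cv2.INTER_CUBIC)
S=cv2.resize(d["frame"][160:250,310:370],(400,600),interpolation=cv2.INTER_CUBIC)
save("w8.png",c,np.hstack([W,S]))
print("exp. socket(lid) wrist",proj(c,[.5597,.1219,.0525]),"tip scene exp",proj(d,[*s["eef_pos"][:2],s["eef_pos"][2]-.051]),"hole scene exp",proj(d,[.5597,.1219,.0525]))
```

```text
17.275 [0.55858594 0.1222137  0.12541944] [0.77179495 0.58823003 0.54751281] 0.22304220083485096
280 273
exp. socket(lid) wrist (np.float64(279.8604300259749), np.float64(222.17843866829077)) tip scene exp (np.float64(352.19875895276107), np.float64(213.4182567393538)) hole scene exp (np.float64(351.05017729292), np.float64(219.32471205060546))
```

View pics/w8.png

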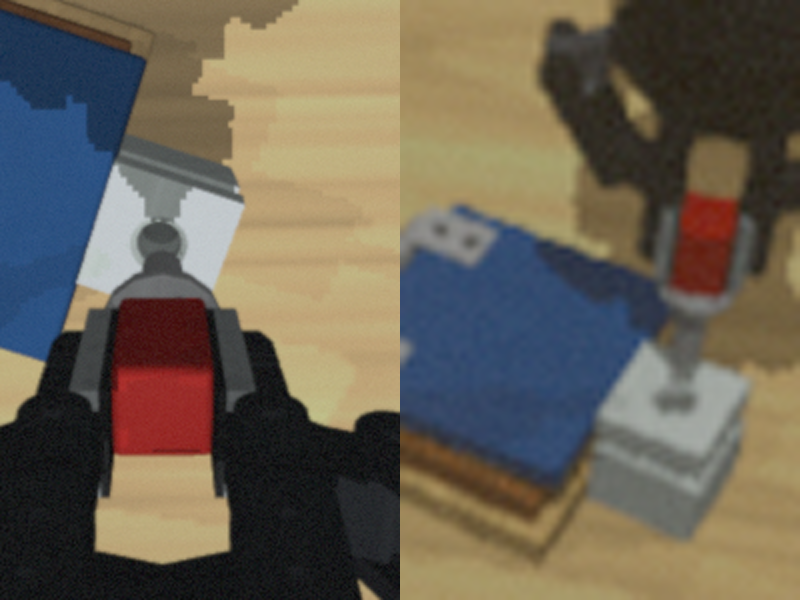

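Run:
```python
from h import *
import pickle
c,d=pickle.load(open("w8.pkl","rb"))
p=[.5586,.1222,.0744];print("tip exp",proj(c,p), "px/mm",np.subtract(proj(c,[.5596,.1222,.0744]),proj(c,p)),np.subtract(proj(c,[.5586,.1232,.0744]),proj(c,p)))
g=cv2.cvtColor(c["frame"],cv2.COLOR_RGB2GRAY)[200:250,255:305]
print(g[8:38:2,12:40:2])
for v in (217,218,220): print(v,ray(c,280,v,.0744))
print("scene tip",ray(d,310+678/6.667,160+385/6.667,.0744),"hole",ray(d,310+676/6.667,160+402/6.667,.0525), proj(d,p))
```

```text
tip exp (np.float64(280.2599718307487), np.float64(232.68676047903094)) px/mm [0.02857874 1.56958109] [ 1.68097175 -0.02642049]
[[198 197 198 160 139 121 120 116 124 127 149 161 198 200]
 [199 198 193 181 140 117 143  96 111 127 173 199 199 200]
 [197 188 169 127  83  75  73  74  83 119 158 185 199 198]
 [189 173 105  69  72  71  72  76  73  73  98 156 185 198]
 [175 141  82  66  68  69  73  74  75  76  69 120 160 196]
 [173 106  91  69  72  72  78  75  77  74  75  97 153 185]
 [169 100  92  91  82  75  75  76  77  79  92  91 143 173]
 [167 101  94  96  98  96  92  93  95  90  92  86 140 166]
 [166 115  93  97 100  95  91  85  92  95  92  91 145 174]
 [170 149  92  90  82  75  71  71  71  77  81 120 140 185]
 [176 166 122  82  68  69  71  71  68  72  77 131 154 196]
 [191 167 141  70  67  70  69  69  68  72  70  87 178 200]
 [200 187 124  68  69  69  69  70  70  69  72  82 178 199]
 [198 197 116  68  67  67  71  70  70  69  71  70 164 197]
 [172 127  84  66  71  78  77  81  74  73  71  72  94 138]]
217 [0.54875885 0.12221504 0.0744    ]
218 [0.54937787 0.12220437 0.0744    ]
220 [0.55061921 0.12218296 0.0744    ]
scene tip [0.54298051 0.26760594 0.0744    ] hole [0.53197002 0.27155987 0.0525    ] (np.float64(352.1918154565882), np.float64(213.42661795503352))
```

The tip is seen where expected: its leading edge is at v≈226, for an expected centre of 232.7. The hole is at (279,221.5), so I need about 1 mm more in world x. I go down in stages and watch the force.

Emit:
step_arm(
  gripper=[0.9,0.9,0.9,0.9,0.9],
  linear=[
    [0,0.001,0.006],
    [0,0.001,0.014],
    [0,0.001,0.022],
    [0,0.001,0.03],
    [0,0.001,0.036],
  ],
  delta_rot=[
    [0,0,0],
    [0,0,0],
    [0,0,0],
    [0,0,0],
    [0,0,0],
  ],
)

```text
time: 18.0
eef_pos: [0.5595, 0.1214, 0.0883]
tcp_rot: [0.713, 0.701, -0.001, -0.001]
contact_force: [0.2, -0.1, -2.0]
opening: 0.229
```

Emit:
step_arm(
  gripper=[0.9,0.9,0.9,0.9],
  linear=[
    [0,0,0.006],
    [0,0,0.012],
    [0,0,0.018],
    [0,0,0.018],
  ],
  delta_rot=[
    [0,0,0],
    [0,0,0],
    [0,0,0],
    [0,0,0],
  ],
)

```text
time: 18.5
eef_pos: [0.5594, 0.1214, 0.0706]
tcp_rot: [0.713, 0.701, -0.001, -0.001]
contact_force: [-0.3, -0.2, -0.9]
opening: 0.224
```

Emit:
step_arm(
  gripper=[0.9,0.9,0.9,0.9,0.9],
  linear=[
    [0,0,0.004],
    [0,0,0.008],
    [0,0,0.012],
    [0,0,0.015],
    [0,0,0.015],
  ],
  delta_rot=[
    [0,0,0],
    [0,0,0],
    [0,0,0],
    [0,0,0],
    [0,0,0],
  ],
)

```text
time: 19.12
eef_pos: [0.5604, 0.1221, 0.0573]
tcp_rot: [0.713, 0.701, 0.001, -0.001]
contact_force: [-1.2, 2.7, 5.5]
opening: 0.219
```

Emit:
step_arm(
  gripper=[0.9,0.9,0.9,0.9],
  linear=[
    [0,0,0.002],
    [0,0,0.003],
    [0,0,0.004],
    [0,0,0.004],
  ],
  delta_rot=[
    [0,0,0],
    [0,0,0],
    [0,0,0],
    [0,0,0],
  ],
)

```text
time: 19.62
eef_pos: [0.5606, 0.1221, 0.0569]
tcp_rot: [0.713, 0.701, -0.0, -0.001]
contact_force: [-9.9, 2.4, 23.1]
opening: 0.226
```

Emit:
step_arm(
  gripper=[0.9,0.9,0.9],
  linear=[
    [0,-0.001,0.001],
    [0,-0.001,0.001],
    [0,-0.001,0.001],
  ],
  delta_rot=[
    [0,0,0],
    [0,0,0],
    [0,0,0],
  ],
)

```text
time: 20.0
eef_pos: [0.5605, 0.1222, 0.0568]
tcp_rot: [0.713, 0.701, 0.001, -0.001]
contact_force: [-9.8, 2.6, 24.9]
opening: 0.223
```

Run:
```python
from h import *
s=ctrl.get_state();print(s["time"],s["eef_pos"],s["contact_force"],s["opening"])
c=cam("wrist");d=cam("scene")
W=cv2.resize(c["frame"][100:400,150:400],(400,480),interpolation=cv2.INTER_CUBIC)
S=cv2.resize(d["frame"][165:245,295:365],(400,480),interpolation=cv2.INTER_CUBIC)
save("w9.png",c,np.hstack([W,S]))
```

```text
20.0 [0.56053533 0.12217607 0.05680923] [-9.79374003  2.55759614 24.88392593] 0.22272219340881277
```

View pics/w9.png

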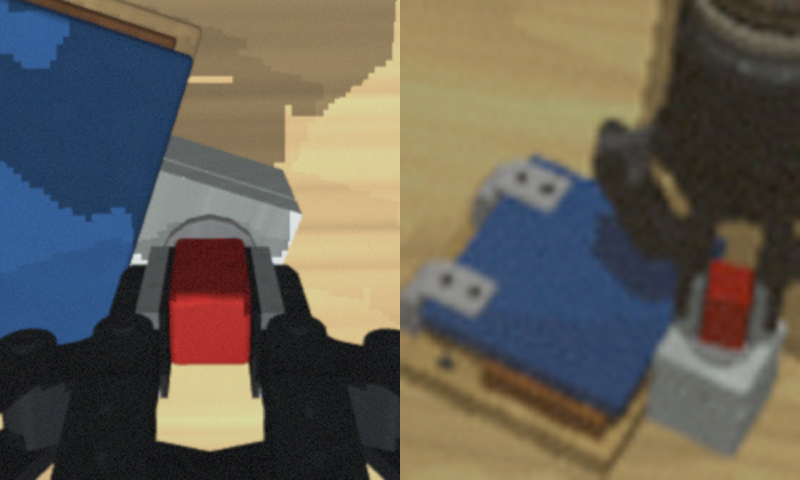

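The tab lies flat on the boss with no gap, the collar sits on the tab, and the push is 25 N against a hard stop at the expected height. Handing in.

```bash
python3 -c "
from plant import ctrl
print(ctrl.sign_off())"
```

```text
the job is handed in; nothing more can be done
None
```

I laid the larger amber board in the jig's bed and swung the lid down on it. I then pushed the red-handled pin through the lid into the boss. I handed in at about 20 s with the arm still gripping the pin and pressing down; no verdict was reported.

**Last checks, before handing in:**
- **Push:** about 25 N downward against a hard stop, where 10 N is needed to hold the lid shut.
- **Pin depth:** the tool height was 0.0568 m, against 0.057 m expected with the pin fully home.
- **Lid:** the last picture shows the tab flat on the boss with no gap.
- **Board:** it was last seen properly seated just before the lid came down, and the lid hid it after that.

**Didn't fully agree:**
- **Side load:** a sideways load of about 10 N stayed on the pin, and shifting the tool by 1 mm did not relieve it. The lateral position was about 1 mm from the measured hole centre.
- **Board in the grip:** before placing, the board looked about 7 mm lower in the fingers than planned. It touched the bed only about 3 mm earlier than planned and seated normally.

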